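# Bayonet lamp in the bench tester

### The arm

A 6-joint arm with a two-finger parallel gripper is mounted at the origin on the work surface. World frame = base frame: x ahead of the robot, y to its left, z up, the work surface at z = 0. Lengths are in m, angles in rad, forces in N, time in s.
With the tool pointing down it reaches from about 0.25 to 0.725 m from the base axis. Payload 4 kg.
Tool frame: the origin (TCP) lies midway between the tips of the shut fingers; the grasp point (between the pads) lies 19 mm behind it (bot.grip_point_offset is the distance from the TCP to the grasp point, in m); z points along the fingers, y is the line along which they close (so a half turn about z gives the same grasp; the last joint's range is limited). The gripper opens to 85 mm and grips with 20 to 120 N. Pads are 22 mm wide; open, the fingers measure 114 mm over their backs; the gripper's body (76 mm by 85 mm) begins 54 mm behind the grasp point. The pads swing forward as they close: fully open they stand 13 mm farther back than shut.
Start: joints at [-1.315, 0.241, 0.005, 1.335, 0, 1.571], TCP at [0.127, -0.484, 0.231] pointing down, gripper open.
Joint ranges: [-2.72, 2.72], [-1.05, 1.87], [-1.09, 1.28], [-1.99, 2.15], [-1.42, 1.44], [-3.14, 3.14]. Speed limits (rad/s): [2.79, 2.79, 3.14, 3.14, 3.14, 3.14].

### API

Orientations are given as a unit quaternion [x, y, z, w].
In Python, from workcell import bot gives the robot as it stands.
- The arm moves only by the tool step_arm, never from a script. Its argument "targets" is text: rows parted by semicolons, each of 7 numbers parted by spaces: the opening, from -1 (shut) to 1 (fully open), so that 0 is half open, then the shift along the world's x, y, z normalised to -1 to 1, where 1 is 0.5 m, then the turn, a rotation vector about the world's x, y, z normalised to -1 to 1, where 1 is pi/4 rad. In form: gripper x y z wx wy wz; .... A call has 1 to 10 rows; each row is the pose to reach, as a shift and turn from the pose commanded when the call began; what a row does not reach only later rows make up. A row lasts 1/12 s, in which the tool goes at most 41.7 mm and 7.16 degrees, less where a joint would pass 70% of its speed; a pose out of reach is approached as far as the arm can. A call with a number of a shift or a turn outside -1 to 1 is refused whole. A call with a gripper value outside its range is refused whole. The fingers move at their own pace and stop on an object; the grip force is fixed at half the most. Time passes only in rows, so rows that repeat a pose let the fingers close. It gives the time, the measured TCP pose, the force, the opening and the grip force at its end, in the units of the state.
- bot.get_obs(): the state, without advancing time (a new reading comes with each control period).
- bot.camera(name): name is "scene" or "top" or "wrist"; returns the picture (384x512x3 uint8, red, green, blue); there is no depth.
- bot.camera_info(name): a dict with "vertical_fov" (degrees; the focal length in pixels is half the picture's height over the tangent of half this angle, whatever the lens; pixels are square), "cx", "cy" (the principal point, pixels), "D" ([k1, k2, p1, p2, k3] as OpenCV has them; the pictures are not rectified), "pose" (4x4, takes a point from camera to world coordinates). Camera axes: x right, y up, looking along -z (the intrinsics and any distortion apply to the point x, -y, -z); pixel columns grow to the right and rows downward; lengths in m; the calibration is good to about 2 mm. A picture is of the moment at which its call begins: read the wrist's pose just before it. camera_info takes no time and is no camera call; for the wrist camera it gives the pose at the moment of the call.
- bot.job_done(): hands the job in; it is judged then, once.
The state is a dict: "clock": time; "joint_pos": joint angles; "joint_vel": joint speeds; "tau": joint torques, N m; "eef_pos": TCP position; "tool_rot": TCP orientation; "ft_force": force on the tool from outside, world axes, zero at the start; "ft_torque": the same for the moment, N m; "grip_width": finger opening in m; "grasp_force": force on a finger pad.
Only numpy, scipy, OpenCV 4.12 (cv2) and the standard library are available. Lean on these libraries where they do the work, as an engineer would, in place of code of your own. Each camera call takes 0.05 s, during which the arm holds its last target. There are 200 camera calls.

### The job

Test the flat-sided bayonet lamp on the bench tester: first slide the loose battery pack along its channel until it sits flush against the lamp holder, then take that lamp from the rack, push its pins down through the holder's slots fully home against the spring and turn it a quarter turn clockwise (seen from above) until it stops. The spring contact only closes while the lamp is held down, so finish with the lamp still in the gripper, turned and pressed fully home, and do not let go. Leave the other lamps and the things on the bench where they are.

Things in the scene. Friction and masses are not known exactly. Their poses are not given: they have to be found in the camera images.
- tester: lamp tester, fixed: aluminium base plate 100 x 250 x 6 mm with a grey lamp-holder block, 64 x 64 mm in plan (x and y -32 to +32 mm), top 50 mm above the bench. Origin on the holder's axis at bench height, z up. From the block's +y face (y +32) a channel for the pack runs along +y
- channel (a point): point in the middle of the channel, on the base plate's top (6 mm above the bench), where the flush pack's origin belongs: y +62 mm from the tester's origin; axes as the tester's. Two rails with inner faces at x +-30 mm, 8 mm thick, tops 18 mm above the bench, from y +45 to +200 of the tester; far end open
- mouth (a point): centre of the bore in the holder's top face, 50 mm above the bench; axes as the tester's. Octagonal bore 25 mm across flats, two entry slots 9 mm wide reaching 18 mm from the axis towards +y and -y. Lip 6 mm thick; below it the pins can turn, only clockwise from above, to stops a quarter turn on (about 92 degrees; pins then lie along x)
- plunger (a joint): spring contact in the bore, 20 mm brass disc: 0 at rest, its top 4 mm below the mouth; grows as pressed down, 0.016 m at its stop (2 N at first, 11 N at the stop). A lamp's pins are clear under the lip from 0.011 m on; a lamp turned but let go springs up to about 0.0115 m and makes no contact
- pack: loose black battery pack, 56 (x) x 60 (y) x 40 (z) mm, 0.25 to 0.5 kg, lying on the base plate in the channel, 2 mm play to each rail, 20 to 60 mm away from the holder block. Origin at the centre of its underside, z up, y along the channel
- rack: wooden lamp rack, fixed, 60 (x) x 236 (y) x 20 (z) mm, origin at the centre of its underside on the bench; three rectangular pockets 27 (x) x 37 (y) mm in its top, 14 mm deep, at y -75, 0 and +75 mm; each holds one lamp upright
- lamp: the lamp to test, loose, 0.06 to 0.1 kg, upright in a rack pocket. The only one with a flat box-shaped head, 26 (x) x 44 (y) mm, from 24 to 64 mm above its foot (lens to 70). Below it a round cap of 22 mm diameter; two round 6 mm pins stick out along +-y to 16 mm from the axis, centres 7 mm above the foot. Origin at the centre of its foot, z up. Grip across the 26 mm flats
- round_lamp: bystander: pear-shaped lamp, 55 mm diameter, 93 mm tall, upright in a rack pocket; origin at its foot
- candle_lamp: bystander: candle-shaped lamp, 35 mm diameter, 96 mm tall, upright in a rack pocket; origin at its foot
- screwdriver: bystander: screwdriver 180 mm long lying beyond the tester
- pliers: bystander: pliers, about 170 mm long, lying beyond the tester
- spool: bystander: thread spool, 28 mm diameter, 46 mm tall, standing in front of the rack; origin at its foot
- needle_plate: bystander: steel needle plate 45 x 65 x 4 mm lying beyond the tester's channel
- dish: bystander: steel dish, 76 mm across, 25 mm tall, to the right of the tester
- bobbin: bystander: steel bobbin, 21 mm diameter, 12 mm tall, lying in front of the tester's channel
Mind the look-alikes: they are no part of the job. Of the things shaped like the pack, the black one is meant.

How it is judged:
By the outcome, as a careful person would: the job done as asked, in the order asked, and still so for the second after the job is handed in, while the arm keeps its last pose, push and grip.
It also fails if it takes over 58 s, if anything falls off the work surface, if the arm or the gripper's body presses on something with over 40 N, if the wrist force passes 120 N, or if a joint passes its speed limit or range.

## Working session

There is one attempt and no reset: what is moved stays moved. The work goes in short steps, Python scripts to look and compute and a tool call to move; the robot and the scene stay as the last step left them, time stands still between calls to the robot, and variables do not carry over. Pictures are saved under pics/ and viewed, at most 10 in all, crops included, and the job is handed in when it is done.

Besides the shell and the picture viewer there is one more tool, called in YAML: its name, and indented under it one key for each argument. step_arm: Moves the arm, as the interface text tells. Scaled input: -1 to 1 covers 0.5 m each way for a shift and pi/4 rad each way for a turn. Its arguments: {"type":"object","properties":{"targets":{"type":"string"}},"required":["targets"]}

```bash
mkdir -p pics; ls; python3 - <<'E'
from workcell import bot
import cv2
for n in("top","scene"):
    im=bot.camera(n); cv2.imwrite(f"pics/{n}0.png",im[:,:,::-1]); i=bot.camera_info(n); print(n,i)
o=bot.get_obs(); print(o)
E
```

```text
pics
top {'vertical_fov': 42.83170397875391, 'cx': 252.71305785140416, 'cy': 197.00168804307103, 'D': array([-0.13044839,  0.        ,  0.        ,  0.        ,  0.        ]), 'pose': array([[ 2.84330394e-02,  9.89631122e-01, -1.40789932e-01,
         4.07981672e-01],
       [-9.99262579e-01,  3.17761433e-02,  2.15540132e-02,
         1.15935443e-04],
       [ 2.58042833e-02,  1.40073265e-01,  9.89804839e-01,
         1.32910675e+00],
       [ 0.00000000e+00,  0.00000000e+00,  0.00000000e+00,
         1.00000000e+00]])}
scene {'vertical_fov': 47.909265166130076, 'cx': 257.56668999852656, 'cy': 198.1342183422725, 'D': array([-0.09925496,  0.        ,  0.        ,  0.        ,  0.        ]), 'pose': array([[-0.73933693, -0.46731421,  0.48476627,  1.11452796],
       [ 0.67327617, -0.50350598,  0.54146184,  0.54522351],
       [-0.00895009,  0.72670431,  0.68689209,  0.81698341],
       [ 0.        ,  0.        ,  0.        ,  1.        ]])}
{'clock': 0.1, 'joint_pos': array([-1.31502493e+00,  2.41358346e-01,  3.87256186e-03,  1.33519171e+00,
       -8.53952387e-06,  1.57080933e+00]), 'joint_vel': array([-0.00225924, -0.00158525,  0.00342298,  0.00206825, -0.00057444,
        0.00013409]), 'tau': array([-4.00878434e-04, -3.73137224e+01,  2.53010398e+01,  1.08626671e-02,
       -3.79704238e-05,  3.40625155e-07]), 'eef_pos': array([ 0.12635274, -0.48319702,  0.23049682]), 'tool_rot': array([ 9.91834152e-01,  1.27530895e-01, -1.24200513e-04, -9.32357042e-04]), 'ft_force': array([0.61388783, 0.18065026, 0.21118352]), 'ft_torque': array([ 0.05886437,  0.04938422, -0.05762426]), 'grasp_force': 0.0, 'grip_width': 0.08567040768438802}
```

View pics/top0.png

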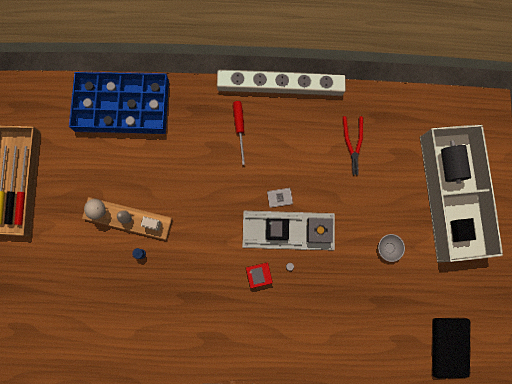

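View pics/scene0.png

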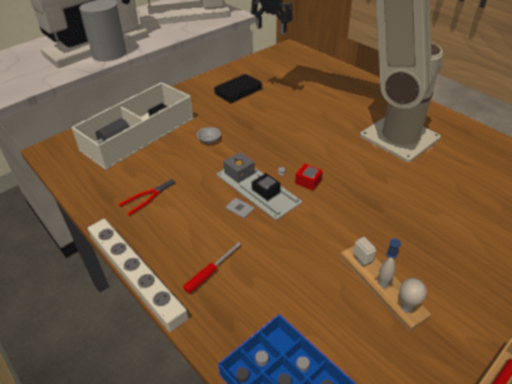

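The top picture shows the flat white lamp at about (150,224) at the right end of the rack, the holder bore at (320,230) and the black pack at (278,229). Next I'll zoom in.

```bash
cat > h.py <<'E'
import numpy as np,cv2
from workcell import bot
def K(i,h=384):
    f=h/2/np.tan(np.radians(i["vertical_fov"])/2); return np.array([[f,0,i["cx"]],[0,f,i["cy"]],[0,0,1.]])
def px2w(i,uv,z):
    p=cv2.undistortPoints(np.array(uv,float).reshape(-1,1,2),K(i),i["D"]).reshape(-1,2)
    T=i["pose"]; d=np.c_[p[:,0],-p[:,1],-np.ones(len(p))]@T[:3,:3].T
    s=(np.broadcast_to(z,len(p))-T[2,3])/d[:,2]; return T[:3,3]+d*s[:,None]
def w2px(i,P):
    T=i["pose"]; c=(np.atleast_2d(P)-T[:3,3])@T[:3,:3]; c=c*[1,-1,-1]
    return cv2.projectPoints(c,np.zeros(3),np.zeros(3),K(i),i["D"])[0].reshape(-1,2)
E
python3 - <<'E'
from h import *
i=bot.camera_info("top"); im=cv2.imread("pics/top0.png")
a=im[195:265,232:344]; b=im[190:250,75:187]
a=cv2.resize(a,None,fx=5,fy=5,interpolation=cv2.INTER_CUBIC);b=cv2.resize(b,None,fx=5,fy=5,interpolation=cv2.INTER_CUBIC)
b=b[:600-a.shape[0]]
cv2.imwrite("pics/c0.png",np.vstack([a,b]))
print(px2w(i,[(320,230),(278,229),(150,222)],[.05,.046,.08]))
E
```

```text
[[ 0.50791743 -0.20731971  0.05      ]
 [ 0.50767533 -0.0967279   0.046     ]
 [ 0.512572    0.23409819  0.08      ]]
```

View pics/c0.png

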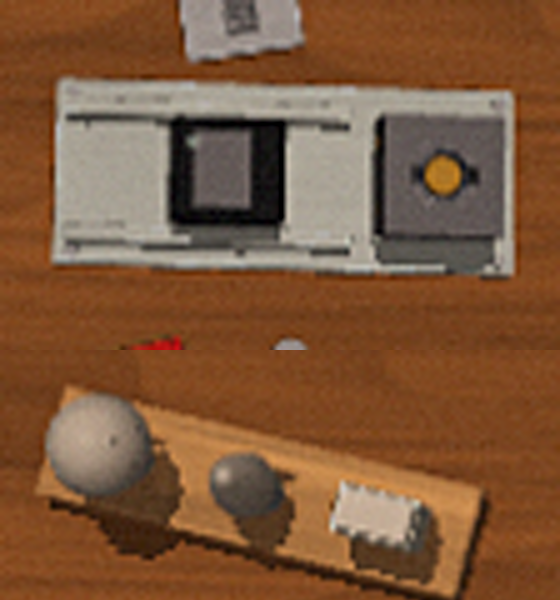

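```bash
python3 - <<'E'
from h import *
i=bot.camera_info("top"); f=lambda c,o,z:px2w(i,np.array(c)/5.+np.array(o)-.4,z)
p=f([(60,80),(513,93),(515,273),(52,263)],(232,195),.006);print(p)
print("sizes",[np.linalg.norm(p[k]-p[k-1]) for k in range(4)])
for a,b in((1,0),(2,3)):
    d=p[b]-p[a]; print("yaw tester",np.degrees(np.arctan2(-d[0],d[1])))
b=f([(380,115),(503,117),(505,237),(385,237)],(232,195),.05);print(b,b.mean(0))
print("bore",f([(443,175)],(232,195),.046))
q=f([(172,120),(283,120),(283,222),(170,222)],(232,195),.046);print("pack",q,q.mean(0))
r=f([(66,387-350),(483,488-350),(458,600-350)],(75,190),.02);print(r)
d=r[0]-r[1];print("rack yaw",np.degrees(np.arctan2(-d[0],d[1])), np.linalg.norm(d))
l=f([(343,482-350),(427,500-350),(410,548-350),(330,530-350)],(75,190),.073);print(l,l.mean(0))
w=bot.camera_info("wrist");print(w)
E
```

```text
[[ 0.5580572  -0.00498367  0.006     ]
 [ 0.55853956 -0.25321405  0.006     ]
 [ 0.46021454 -0.25510227  0.006     ]
 [ 0.45873221 -0.00372573  0.006     ]]
sizes [np.float64(0.09933295163319757), np.float64(0.24823084843402182), np.float64(0.09834315461619916), np.float64(0.2513809037437018)]
yaw tester 0.11133790456064228
yaw tester 0.3378597578695178
[[ 0.53973528 -0.17399934  0.05      ]
 [ 0.54060396 -0.2395234   0.05      ]
 [ 0.47723414 -0.24112081  0.05      ]
 [ 0.47555919 -0.17757687  0.05      ]] [ 0.50828314 -0.20805511  0.05      ]
bore [[ 0.50930294 -0.20848889  0.046     ]]
pack [[ 0.53417131 -0.06445714  0.046     ]
 [ 0.53595266 -0.1230997   0.046     ]
 [ 0.48216056 -0.12414827  0.046     ]
 [ 0.48045223 -0.06475571  0.046     ]] [ 0.50818419 -0.09411521  0.046     ]
[[0.57979649 0.41999569 0.02      ]
 [0.53241625 0.18886094 0.02      ]
 [0.47193828 0.19931142 0.02      ]]
rack yaw -11.584559010008233 0.2359410129306864
[[0.52807862 0.25393142 0.073     ]
 [0.52022041 0.20985364 0.073     ]
 [0.49518552 0.21733878 0.073     ]
 [0.50304555 0.25926256 0.073     ]] [0.51163253 0.2350966  0.073     ]
{'vertical_fov': 64.48086910565887, 'cx': 261.0038788478681, 'cy': 188.01793223201074, 'D': array([-0.01187869,  0.        ,  0.        ,  0.        ,  0.        ]), 'pose': array([[ 0.25329101,  0.91419438,  0.31637366,  0.20815271],
       [-0.96738564,  0.24035831,  0.07995567, -0.46152399],
       [-0.00294802, -0.32630738,  0.94525912,  0.37367201],
       [ 0.        ,  0.        ,  0.        ,  1.        ]])}
```

step_arm:
  targets: "-1 0.762 0.908 0 0 0 1;-1 0.762 0.908 0 0 0 1;-1 0.762 0.908 0 0 0 1;-1 0.762 0.908 0 0 0 1;-1 0.762 0.908 0 0 0 1;-1 0.762 0.908 0 0 0 1;-1 0.762 0.908 0 0 0 1;-1 0.762 0.908 0 0 0 1;-1 0.762 0.908 0 0 0 1;-1 0.762 0.908 0 0 0 1"

```text
clock: 0.93
eef_pos: [0.395, -0.1626, 0.2312]
tool_rot: [0.868, 0.497, -0.0, -0.0]
ft_force: [1.2, -1.3, 0.3]
grip_width: 0.0003
grasp_force: 0.0
```

step_arm:
  targets: "-1 0.226 0.266 -0.1 0 0 0.676;-1 0.226 0.266 -0.1 0 0 0.676;-1 0.226 0.266 -0.1 0 0 0.676;-1 0.226 0.266 -0.1 0 0 0.676;-1 0.226 0.266 -0.3 0 0 0.676;-1 0.226 0.266 -0.3 0 0 0.676;-1 0.226 0.266 -0.3 0 0 0.676;-1 0.226 0.266 -0.38 0 0 0.676;-1 0.226 0.266 -0.406 0 0 0.676;-1 0.226 0.266 -0.406 0 0 0.676"

```text
clock: 1.77
eef_pos: [0.503, -0.0311, 0.0238]
tool_rot: [0.706, 0.708, -0.003, -0.004]
ft_force: [-0.1, -0.5, 0.6]
grip_width: 0.0001
grasp_force: 0.0
```

step_arm:
  targets: "-1 0.01 -0.02 0.006 0 0 0;-1 0.01 -0.03 0.006 0 0 0;-1 0.01 -0.04 0.006 0 0 0;-1 0.01 -0.052 0.006 0 0 0;-1 0.01 -0.064 0.006 0 0 0;-1 0.01 -0.076 0.006 0 0 0;-1 0.01 -0.088 0.006 0 0 0;-1 0.01 -0.1 0.006 0 0 0;-1 0.01 -0.11 0.006 0 0 0;-1 0.01 -0.12 0.006 0 0 0"

```text
clock: 2.6
eef_pos: [0.5122, -0.092, 0.0313]
tool_rot: [0.707, 0.708, 0.0, -0.0]
ft_force: [0.4, 2.6, 1.7]
grip_width: 0.0001
grasp_force: 1.7
```

step_arm:
  targets: "-1 -0.006 -0.006 -0.006 0 0 0;-1 -0.006 -0.011 -0.006 0 0 0;-1 -0.006 -0.015 -0.006 0 0 0;-1 -0.006 -0.018 -0.006 0 0 0;-1 -0.006 -0.021 -0.006 0 0 0;-1 -0.006 -0.024 -0.006 0 0 0;-1 -0.006 -0.026 -0.006 0 0 0;-1 -0.006 -0.028 -0.006 0 0 0"

```text
clock: 3.27
eef_pos: [0.5089, -0.1057, 0.0281]
tool_rot: [0.707, 0.708, -0.0, -0.0]
ft_force: [-0.6, 1.4, -1.2]
grip_width: -0.0
grasp_force: 0.9
```

step_arm:
  targets: "-1 0 -0.002 0 0 0 0;-1 0 -0.004 0 0 0 0;-1 0 -0.006 0 0 0 0;-1 0 -0.006 0 0 0 0"

```text
clock: 3.6
eef_pos: [0.509, -0.1072, 0.0282]
tool_rot: [0.706, 0.708, 0.001, -0.001]
ft_force: [-1.1, 6.5, -0.9]
grip_width: 0.0001
grasp_force: 3.1
```

step_arm:
  targets: "-1 0 -0.002 0 0 0 0;-1 0 -0.004 0 0 0 0;-1 0 -0.004 0 0 0 0"

```text
clock: 3.85
eef_pos: [0.5089, -0.1071, 0.0282]
tool_rot: [0.706, 0.708, 0.002, -0.003]
ft_force: [-0.5, 11.9, 1.2]
grip_width: -0.0
grasp_force: 5.7
```

step_arm:
  targets: "-1 0 0.03 0 0 0 0;-1 0 0.06 0 0 0 0;-1 0 0.06 0.08 0 0 0;-1 0 0.06 0.16 0 0 0;-1 0 0 0.264 0 0 0;-1 0 -0.08 0.264 0 0 0;-1 0 -0.16 0.264 0 0 0;-1 0 -0.19 0.264 0 0 0;-1 0 -0.19 0.264 0 0 0;-1 0 -0.19 0.264 0 0 0"

```text
clock: 4.68
eef_pos: [0.5091, -0.2074, 0.1605]
tool_rot: [0.708, 0.706, -0.0, 0.001]
ft_force: [-0.5, 0.7, 0.3]
grip_width: -0.0
grasp_force: 0.0
```

```bash
python3 - <<'E'
from h import *
o=bot.get_obs();print(o["eef_pos"],o["tool_rot"])
w=bot.camera_info("wrist");im=bot.camera("wrist");cv2.imwrite("pics/w1.png",im[:,:,::-1]);np.save("w1.npy",w,allow_pickle=True)
print(w["pose"]); print(w2px(w,[[.5085,-.208,.05],[.5085,-.176,.05]]))
E
```

```text
[ 0.50909044 -0.20739992  0.16053763] [ 7.07775365e-01  7.06437342e-01 -2.42482017e-04  5.05507149e-04]
[[ 9.99998715e-01  1.42634305e-03  7.32191587e-04  5.09563774e-01]
 [-1.58713816e-03  9.45336910e-01  3.26091410e-01 -1.22508464e-01]
 [-2.27049517e-04 -3.26092153e-01  9.45337959e-01  3.03622547e-01]
 [ 0.00000000e+00  0.00000000e+00  0.00000000e+00  1.00000000e+00]]
[[260.01376207 185.87448233]
 [259.91368291 149.99107099]]
```

View pics/w1.png

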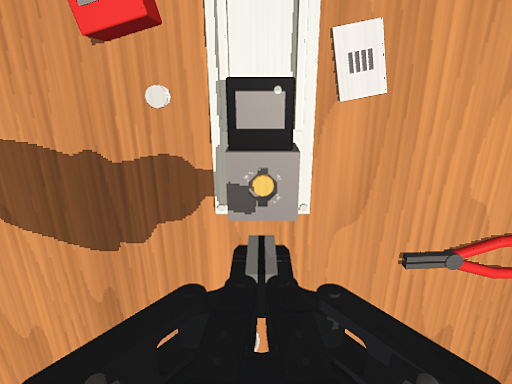

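The pack sits flush against the holder block: its front edge is at row 150, where the block starts. The brass disc is at about (263,186).

```bash
python3 - <<'E'
from h import *
w=np.load("w1.npy",allow_pickle=True).item();im=cv2.imread("pics/w1.png")
hsv=cv2.cvtColor(im,cv2.COLOR_BGR2HSV)[160:215,235:295]
m=((hsv[...,1]>120)&(hsv[...,2]>90)).astype(np.uint8)
n,l,s,c=cv2.connectedComponentsWithStats(m);k=1+np.argmax(s[1:,4]);print(s[k],c[k]+[235,160])
print(px2w(w,[c[k]+[235,160]],.046))
crop=cv2.resize(im[70:225,205:320],None,fx=5,fy=5,interpolation=cv2.INTER_CUBIC)
cv2.imwrite("pics/c1.png",crop[-590:])
E
```

```text
[ 17  14  22  23 389] [262.52442159 184.94858612]
[[ 0.51072534 -0.20848005  0.046     ]]
```

View pics/c1.png

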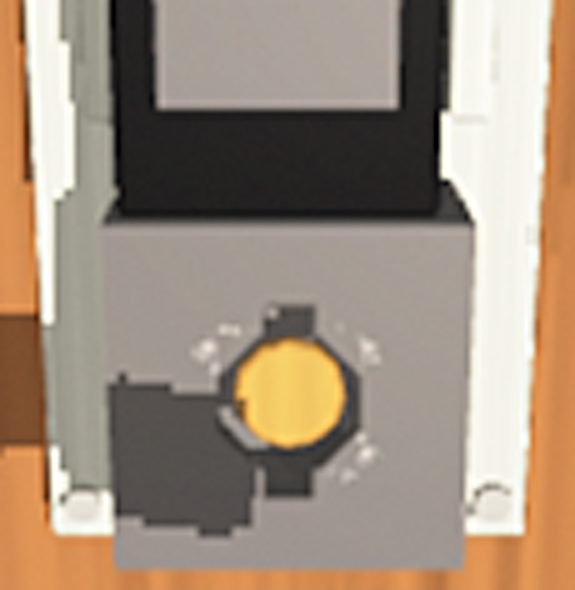

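Flush again. The slots run vertically in the crop, centred at x of about 290 with ends at rows 305 and 497. The block corners are visible.

```bash
python3 - <<'E'
from h import *
w=np.load("w1.npy",allow_pickle=True).item()
f=lambda c,z:px2w(w,np.array(c)/5.+[205,107]-.4,z)
s=f([(290,305),(288.5,497)],.05);print(s,s.mean(0))
b=f([(105,222),(472,222),(463,568),(115,568)],.05);print(b,b.mean(0))
print("oct x",f([(219,393),(361,393)],.05))
p=f([(118,215),(440,213)],.046);print("pack front",p)
E
```

```text
[[ 0.51077183 -0.19139104  0.05      ]
 [ 0.51050629 -0.22711035  0.05      ]] [ 0.51063906 -0.20925069  0.05      ]
[[ 0.47946332 -0.17681613  0.05      ]
 [ 0.54156889 -0.1769109   0.05      ]
 [ 0.54243511 -0.2411919   0.05      ]
 [ 0.47875447 -0.24109679  0.05      ]] [ 0.51055545 -0.20900393  0.05      ]
oct x [[ 0.49829841 -0.20735924  0.05      ]
 [ 0.52324896 -0.20739691  0.05      ]]
pack front [[ 0.48126837 -0.17645671  0.046     ]
 [ 0.53652165 -0.17619419  0.046     ]]
```

```bash
python3 - <<'E'
from h import *
w=np.load("w1.npy",allow_pickle=True).item();im=cv2.imread("pics/w1.png",0)
t=np.array([.5091,-.2074,.1605])
print(w2px(w,[t,t+[0,.011,0],t+[0,.011,.019]]))
for r in(238,246,254,262,270): print(r,im[r,240:284].tolist())
E
```

```text
[[260.45028095 250.70748213]
 [260.40434546 232.27989286]
 [260.31910362 251.21650914]]
238 [134, 143, 150, 150, 151, 153, 155, 153, 127, 99, 104, 105, 106, 105, 105, 106, 110, 101, 60, 14, 18, 21, 18, 12, 60, 107, 117, 113, 113, 113, 113, 113, 113, 110, 128, 149, 156, 157, 156, 143, 142, 149, 155, 161]
246 [16, 15, 14, 14, 14, 13, 7, 63, 104, 107, 105, 106, 105, 105, 105, 105, 108, 100, 59, 12, 16, 19, 19, 12, 51, 101, 118, 113, 113, 113, 112, 112, 112, 114, 120, 78, 5, 12, 14, 15, 15, 14, 14, 10]
254 [22, 23, 22, 23, 21, 16, 50, 96, 109, 105, 105, 104, 105, 107, 105, 106, 111, 89, 39, 12, 20, 19, 18, 14, 40, 89, 109, 105, 106, 111, 114, 113, 113, 114, 118, 95, 43, 15, 20, 23, 23, 22, 22, 23]
262 [23, 22, 23, 23, 19, 24, 82, 111, 106, 104, 105, 105, 105, 106, 105, 107, 112, 81, 23, 17, 19, 19, 17, 16, 22, 82, 112, 105, 106, 105, 106, 105, 104, 106, 105, 112, 80, 24, 18, 23, 22, 24, 23, 24]
270 [23, 24, 24, 21, 14, 77, 114, 107, 105, 105, 105, 105, 105, 104, 105, 105, 112, 80, 15, 17, 18, 20, 19, 16, 14, 79, 112, 106, 106, 105, 104, 104, 105, 105, 105, 107, 112, 76, 14, 23, 25, 24, 25, 25]
```

step_arm:
  targets: "0.3 0.006 0.885 0.04 0 0 -0.256;0.3 0.006 0.885 0.04 0 0 -0.256;0.3 0.006 0.885 0.04 0 0 -0.256;0.3 0.006 0.885 0.04 0 0 -0.256;0.3 0.006 0.885 0.04 0 0 -0.256;0.3 0.006 0.885 0.04 0 0 -0.256;0.3 0.006 0.885 0.04 0 0 -0.256;0.3 0.006 0.885 0.04 0 0 -0.256;0.3 0.006 0.885 0.04 0 0 -0.256;0.3 0.006 0.885 0.04 0 0 -0.256"

```text
clock: 5.57
eef_pos: [0.5106, 0.2109, 0.179]
tool_rot: [0.773, 0.634, -0.0, 0.0]
ft_force: [1.5, -0.2, 0.5]
grip_width: 0.0555
grasp_force: 0.0
```

step_arm:
  targets: "0.3 0 0.05 0 0 0 0;0.3 0 0.05 0 0 0 0;0.3 0 0.05 0 0 0 0;0.3 0 0.05 0 0 0 0"

```text
clock: 5.9
eef_pos: [0.5111, 0.233, 0.1786]
tool_rot: [0.773, 0.634, -0.001, 0.0]
ft_force: [0.5, -0.6, 0.7]
grip_width: 0.0555
grasp_force: 0.0
```

```bash
python3 - <<'E'
from h import *
o=bot.get_obs();print(o["eef_pos"],o["tool_rot"],o["grip_width"],o["joint_pos"])
w=bot.camera_info("wrist");im=bot.camera("wrist");cv2.imwrite("pics/w2.png",im[:,:,::-1]);np.save("w2.npy",w,allow_pickle=True)
E
```

```text
[0.51106188 0.23303702 0.1785569 ] [ 7.73487869e-01  6.33810579e-01 -8.08208165e-04  1.13518229e-04] 0.0554622008578426 [ 4.28162374e-01  3.90157452e-01  7.56487865e-02  1.25779246e+00
 -6.32409153e-04  2.19681533e+00]
```

View pics/w2.png

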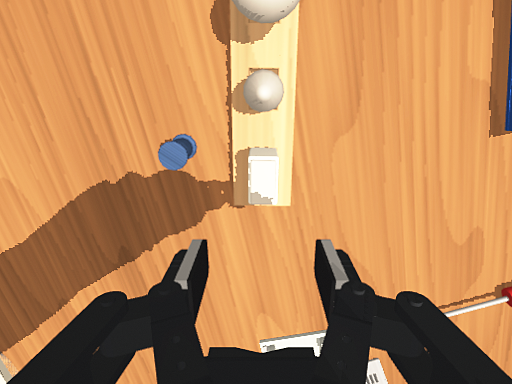

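The wrist view shows the flat lamp squarely at about (263,178), aligned with the image. The spool at (175,152) is well clear of the left finger's path.

```bash
python3 - <<'E'
from h import *
w=np.load("w2.npy",allow_pickle=True).item();im=cv2.imread("pics/w2.png")
h=cv2.cvtColor(im,cv2.COLOR_BGR2HSV)
c=(slice(140,212),slice(238,288));m=((h[c][...,1]<45)).astype(np.uint8)
n,l,s,ce=cv2.connectedComponentsWithStats(m);k=1+np.argmax(s[1:,4]);print(s[k],ce[k])
for r in(160,175,190,200): print(r,im[r,240:286].min(1).tolist())
print(im[140:212,263].min(1).tolist())
u=cv2.resize(im[135:215,225:305],None,fx=7,fy=7,interpolation=cv2.INTER_CUBIC);cv2.imwrite("pics/c2.png",u)
E
```

```text
[  10    8   31   57 1417] [25.56033874 33.36414961]
160 [93, 94, 90, 89, 89, 90, 88, 76, 220, 255, 223, 172, 208, 223, 219, 218, 217, 215, 214, 213, 211, 211, 209, 209, 207, 206, 205, 204, 202, 200, 198, 211, 221, 220, 223, 241, 255, 255, 251, 178, 199, 201, 199, 196, 186, 180]
175 [94, 94, 91, 90, 90, 90, 89, 86, 155, 185, 198, 238, 250, 251, 250, 250, 250, 250, 250, 250, 250, 250, 250, 250, 250, 250, 251, 251, 251, 250, 251, 251, 251, 251, 250, 244, 254, 255, 212, 191, 198, 198, 197, 191, 185, 181]
190 [94, 93, 91, 92, 89, 90, 89, 86, 155, 187, 202, 241, 251, 252, 253, 254, 255, 254, 252, 251, 250, 250, 250, 250, 250, 250, 250, 250, 250, 250, 250, 250, 251, 250, 249, 249, 255, 251, 175, 197, 198, 197, 193, 188, 184, 184]
200 [95, 93, 92, 90, 90, 90, 87, 86, 158, 194, 169, 160, 169, 169, 170, 170, 170, 171, 170, 170, 169, 170, 172, 171, 170, 171, 170, 170, 169, 168, 162, 246, 255, 254, 246, 253, 255, 233, 187, 194, 196, 194, 191, 186, 184, 183]
[173, 172, 172, 171, 171, 172, 173, 178, 184, 182, 182, 183, 185, 185, 184, 174, 241, 255, 255, 253, 209, 246, 250, 251, 251, 251, 250, 251, 250, 250, 250, 250, 250, 250, 250, 250, 250, 250, 250, 250, 250, 250, 250, 250, 250, 250, 250, 250, 250, 250, 250, 250, 250, 250, 251, 255, 240, 157, 167, 170, 171, 170, 172, 165, 163, 137, 96, 102, 102, 103, 103, 104]
```

View pics/c2.png

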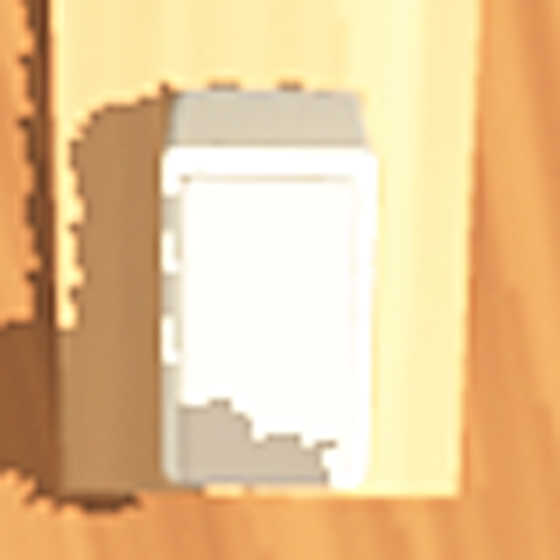

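```bash
python3 - <<'E'
from h import *
w=np.load("w2.npy",allow_pickle=True).item()
p=px2w(w,np.array([(163,147),(378,147),(366,489),(165,489)])/7.+[225,135]-.43,.07)
print(p,p.mean(0)); print([np.linalg.norm(p[k]-p[k-1]) for k in range(4)])
for a,b in((1,2),(0,3)):
    d=p[a]-p[b];print(np.degrees(np.arctan2(-d[0],d[1])))
R=w["pose"];print("cam yaw",np.degrees(np.arctan2(R[1,0],R[0,0])))
E
```

```text
[[0.5054772  0.26173935 0.07      ]
 [0.53088449 0.25666327 0.07      ]
 [0.52148518 0.21323632 0.07      ]
 [0.49639146 0.2182431  0.07      ]] [0.51355958 0.23747051 0.07      ]
[np.float64(0.04443506418406421), np.float64(0.02590939710555264), np.float64(0.04443249829300083), np.float64(0.0255883343883524)]
-12.212688468872546
-11.798615141504424
cam yaw -11.320332051389203
```

step_arm:
  targets: "0.3 0.0044 0.009 -0.05 0 0 -0.016;0.3 0.0044 0.009 -0.12 0 0 -0.016;0.3 0.0044 0.009 -0.18 0 0 -0.016;0.3 0.0044 0.009 -0.23 0 0 -0.016;0.3 0.0044 0.009 -0.27 0 0 -0.016;0.3 0.0044 0.009 -0.289 0 0 -0.016;0.3 0.0044 0.009 -0.289 0 0 -0.016;0.3 0.0044 0.009 -0.289 0 0 -0.016;0 0.0044 0.009 -0.289 0 0 -0.016;0 0.0044 0.009 -0.289 0 0 -0.016"

```text
clock: 6.78
eef_pos: [0.5159, 0.2376, 0.0364]
tool_rot: [0.778, 0.628, 0.002, 0.0]
ft_force: [-0.1, -0.5, -0.8]
grip_width: 0.0425
grasp_force: 0.0
```

step_arm:
  targets: "-0.2 0 0 0 0 0 0;-0.3 0 0 0 0 0 0;-1 0 0 0 0 0 0;-1 0 0 0 0 0 0;-1 0 0 0 0 0 0;-1 0 0 0 0 0 0;-1 0 0 0 0 0 0"

```text
clock: 7.37
eef_pos: [0.5151, 0.2376, 0.0356]
tool_rot: [0.778, 0.628, 0.001, 0.0]
ft_force: [-0.2, -0.2, 5.9]
grip_width: 0.0255
grasp_force: 59.3
```

step_arm:
  targets: "-1 0 0 0.06 0 0 0;-1 0 0 0.14 0 0 0;-1 0 0 0.22 0 0 0;-1 -0.01 -0.07 0.24 0 0 0.273;-1 -0.01 -0.894 0.24 0 0 0.273;-1 -0.01 -0.894 0.24 0 0 0.273;-1 -0.01 -0.894 0.24 0 0 0.273;-1 -0.01 -0.894 0.24 0 0 0.273;-1 -0.01 -0.894 0.24 0 0 0.273;-1 -0.01 -0.894 0.24 0 0 0.273"

```text
clock: 8.2
eef_pos: [0.5086, -0.0495, 0.1542]
tool_rot: [0.706, 0.708, -0.0, -0.0]
ft_force: [0.7, 0.3, -0.6]
grip_width: 0.0252
grasp_force: 59.0
```

step_arm:
  targets: "-1 0 -0.08 0 0 0 0;-1 0 -0.16 0 0 0 0;-1 0 -0.24 0 0 0 0;-1 0 -0.3 0 0 0 0;-1 0 -0.31 0 0 0 0;-1 0 -0.31 0 0 0 0;-1 0 -0.31 0 0 0 0;-1 0 -0.31 0 0 0 0"

```text
clock: 8.87
eef_pos: [0.5091, -0.2014, 0.1541]
tool_rot: [0.706, 0.708, -0.0, -0.001]
ft_force: [0.2, 0.1, -0.3]
grip_width: 0.0256
grasp_force: 59.0
```

```bash
python3 - <<'E'
from h import *
o=bot.get_obs();print(o["eef_pos"],o["tool_rot"],o["ft_force"],o["joint_pos"])
w=bot.camera_info("wrist");im=bot.camera("wrist");cv2.imwrite("pics/w3.png",im[:,:,::-1]);np.save("w3.npy",w,allow_pickle=True)
T=o["eef_pos"]
print(w2px(w,T+[[0,0,0],[-.013,-.022,.035],[.013,-.022,.035],[-.013,.022,.035],[.013,.022,.035],[0,.016,-.0226],[0,0,.041]]))
u=cv2.resize(im[150:300,190:330],None,fx=4,fy=4,interpolation=cv2.INTER_CUBIC);cv2.imwrite("pics/c3.png",u[:,:,::-1])
E
```

```text
[ 0.50909378 -0.20143068  0.15411532] [ 7.05861590e-01  7.08349437e-01 -2.74448961e-05 -7.00101136e-04] [ 0.18751772  0.08750157 -0.33081814] [-3.77042911e-01  3.78823486e-01 -7.35469785e-03  1.18592590e+00
  5.03344440e-04  1.19023474e+00]
[[260.44924258 250.74871434]
 [231.22619838 333.61625221]
 [288.84525991 333.86258786]
 [228.10376199 247.71452917]
 [292.56671426 247.98421367]
 [260.66458428 206.93550121]
 [260.11438611 302.78103451]]
```

View pics/c3.png

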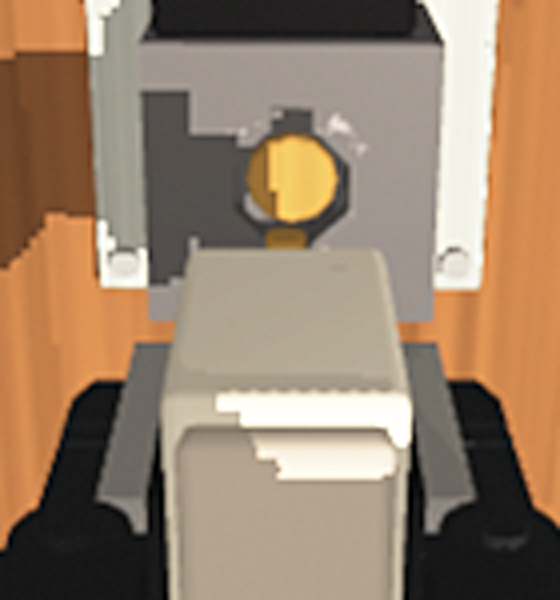

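step_arm:
  targets: "-1 0.002 -0.0156 0 0 0 0;-1 0.002 -0.0156 -0.04 0 0 0;-1 0.002 -0.0156 -0.08 0 0 0;-1 0.002 -0.0156 -0.12 0 0 0;-1 0.002 -0.0156 -0.136 0 0 0;-1 0.002 -0.0156 -0.136 0 0 0;-1 0.002 -0.0156 -0.136 0 0 0;-1 0.002 -0.0156 -0.136 0 0 0"

```text
clock: 9.58
eef_pos: [0.5114, -0.2107, 0.0877]
tool_rot: [0.706, 0.708, 0.0, 0.001]
ft_force: [-0.2, 0.0, -0.9]
grip_width: 0.0255
grasp_force: 59.0
```

step_arm:
  targets: "-1 -0.0026 0.003 -0.004 0 0 0;-1 -0.0026 0.003 -0.008 0 0 0;-1 -0.0026 0.003 -0.012 0 0 0;-1 -0.0026 0.003 -0.012 0 0 0;-1 -0.0026 0.003 -0.012 0 0 0"

```text
clock: 10.0
eef_pos: [0.509, -0.2091, 0.0805]
tool_rot: [0.706, 0.708, -0.0, -0.0]
ft_force: [1.1, -1.0, -0.2]
grip_width: 0.0255
grasp_force: 59.0
```

step_arm:
  targets: "-1 0.001 0 0 0 0 0;-1 0.001 0 0 0 0 0;-1 0.001 0 0 0 0 0"

```text
clock: 10.25
eef_pos: [0.5097, -0.2091, 0.0806]
tool_rot: [0.706, 0.708, 0.0, 0.0]
ft_force: [-0.1, -0.5, -0.8]
grip_width: 0.0253
grasp_force: 59.0
```

```bash
python3 -c "
from h import *
for k in range(4): print(bot.get_obs()['eef_pos']); bot.camera('wrist')"
```

```text
[ 0.50967114 -0.20913036  0.08056168]
[ 0.50962545 -0.20911199  0.08051305]
[ 0.50957579 -0.20908936  0.08048535]
[ 0.50959267 -0.20908809  0.0805023 ]
```

step_arm:
  targets: "-1 0.0008 0 -0.004 0 0 0;-1 0.0008 0 -0.007 0 0 0;-1 0.0008 0 -0.01 0 0 0;-1 0.0008 0 -0.013 0 0 0;-1 0.0008 0 -0.016 0 0 0;-1 0.0008 0 -0.016 0 0 0"

```text
clock: 10.95
eef_pos: [0.51, -0.2091, 0.0725]
tool_rot: [0.706, 0.708, 0.0, 0.0]
ft_force: [-0.8, 0.9, 2.7]
grip_width: 0.0251
grasp_force: 59.4
```

step_arm:
  targets: "-1 0 0 -0.004 0 0 0;-1 0 0 -0.008 0 0 0;-1 0 0 -0.012 0 0 0;-1 0 0 -0.016 0 0 0;-1 0 0 -0.02 0 0 0;-1 0 0 -0.022 0 0 0;-1 0 0 -0.022 0 0 0"

```text
clock: 11.53
eef_pos: [0.5101, -0.2091, 0.0621]
tool_rot: [0.706, 0.708, 0.0, 0.0]
ft_force: [-2.5, 0.7, 8.1]
grip_width: 0.0254
grasp_force: 60.2
```

step_arm:
  targets: "-1 0 0 -0.002 0 0 0;-1 0 0 -0.004 0 0 0;-1 0 0 -0.006 0 0 0;-1 0 0 -0.007 0 0 0;-1 0 0 -0.007 0 0 0"

```text
clock: 11.95
eef_pos: [0.5101, -0.2091, 0.0595]
tool_rot: [0.706, 0.708, 0.0, 0.001]
ft_force: [-5.2, 1.9, 12.4]
grip_width: 0.0255
grasp_force: 60.9
```

step_arm:
  targets: "-1 -0.0014 0.0005 0 0 0 0;-1 -0.0014 0.0005 0 0 0 -0.1;-1 -0.0014 0.0005 0 0 0 -0.2;-1 -0.0014 0.0005 0 0 0 -0.3;-1 -0.0014 0.0005 0 0 0 -0.4;-1 -0.0014 0.0005 0 0 0 -0.5"

```text
clock: 12.45
eef_pos: [0.5113, -0.2098, 0.0599]
tool_rot: [0.832, 0.555, 0.001, 0.002]
ft_force: [0.1, -0.2, 9.0]
grip_width: 0.0257
grasp_force: 60.4
```

```bash
python3 -c "
from h import *
o=bot.get_obs();print(o['ft_force'],o['ft_torque'],o['eef_pos'],o['joint_pos'])"
```

```text
[ 0.06871526 -0.20820378  8.96948939] [-0.03508372  0.09583157 -0.01146205] [ 0.51134217 -0.20976006  0.05989966] [-3.89191134e-01  4.70768229e-01 -1.32736086e-01  9.61991485e-01
 -1.63644820e-04  1.57603181e+00]
```

step_arm:
  targets: "-1 0 0 0 0 0 -0.1;-1 0 0 0 0 0 -0.2;-1 0 0 0 0 0 -0.3;-1 0 0 0 0 0 -0.4;-1 0 0 0 0 0 -0.5;-1 0 0 0 0 0 -0.6;-1 0 0 0 0 0 -0.7;-1 0 0 0 0 0 -0.8;-1 0 0 0 0 0 -0.9;-1 0 0 0 0 0 -1"

```text
clock: 13.28
eef_pos: [0.5117, -0.21, 0.0601]
tool_rot: [0.981, 0.194, 0.002, 0.002]
ft_force: [0.4, 0.1, 9.6]
grip_width: 0.0256
grasp_force: 60.4
```

```bash
python3 -c "
from h import *
o=bot.get_obs();print(o['ft_force'],o['ft_torque'],o['eef_pos'],o['joint_pos'])"
```

```text
[0.41354874 0.13295557 9.60416767] [-0.14188419  0.01472369  0.03491318] [ 0.51166547 -0.21003672  0.06007002] [-3.89291034e-01  4.70697435e-01 -1.32340039e-01  9.61632016e-01
 -4.20787011e-04  2.36145167e+00]
```

step_arm:
  targets: "-1 0 0 -0.001 0 0 -0.1;-1 0 0 -0.002 0 0 -0.2;-1 0 0 -0.002 0 0 -0.3;-1 0 0 -0.002 0 0 -0.4;-1 0 0 -0.002 0 0 -0.48;-1 0 0 -0.002 0 0 -0.52;-1 0 0 -0.002 0 0 -0.56;-1 0 0 -0.002 0 0 -0.56"

```text
clock: 13.95
eef_pos: [0.512, -0.2101, 0.0595]
tool_rot: [1.0, -0.023, 0.003, 0.001]
ft_force: [-0.2, -0.4, 11.4]
grip_width: 0.0253
grasp_force: 60.7
```

```bash
python3 -c "
from h import *
o=bot.get_obs();print(o['ft_force'],o['ft_torque'],o['eef_pos'],o['joint_pos'],o['tool_rot'])"
```

```text
[-0.19444008 -0.39485654 11.43745023] [-0.09641092  0.06404569  0.00083625] [ 0.5119513  -0.21014829  0.05950854] [-3.89260115e-01  4.71309529e-01 -1.33033337e-01  9.59538540e-01
 -4.59844325e-04  2.79836188e+00] [ 0.99972915 -0.02301329  0.00314581  0.00145283]
```

step_arm:
  targets: "-1 0 0 -0.001 0 0 -0.02;-1 0 0 -0.002 0 0 -0.05;-1 0 0 -0.002 0 0 -0.07;-1 0 0 -0.002 0 0 -0.07"

```text
clock: 14.28
eef_pos: [0.5121, -0.2101, 0.0594]
tool_rot: [0.999, -0.05, 0.004, 0.002]
ft_force: [-2.1, 0.3, 17.2]
grip_width: 0.025
grasp_force: 61.4
```

```bash
python3 -c "
from h import *
o=bot.get_obs();print(o['ft_force'],o['ft_torque'],o['eef_pos'],o['joint_pos'],o['tool_rot'])"
```

```text
[-2.09781341  0.31386467 17.22678407] [0.07035825 0.51461724 0.38149723] [ 0.51210271 -0.2101374   0.05944745] [-3.89113402e-01  4.71125447e-01 -1.33537075e-01  9.58513058e-01
 -5.04875803e-04  2.85202288e+00] [ 0.99875431 -0.04975187  0.00350905  0.00150638]
```

step_arm:
  targets: "-1 0 0 0 0 0 0;-1 0 0 0 0 0 0;-1 0 0 0 0 0 0;-1 0 0 0 0 0 0;-1 0 0 0 0 0 0;-1 0 0 0 0 0 0"

```text
clock: 14.78
eef_pos: [0.5121, -0.2101, 0.0594]
tool_rot: [0.999, -0.05, 0.004, 0.002]
ft_force: [-2.0, 0.0, 17.3]
grip_width: 0.0248
grasp_force: 61.4
```

```bash
python3 -c "
from h import *
o=bot.get_obs();print(o['ft_force'],o['ft_torque'],o['eef_pos'])
cv2.imwrite('pics/e.png',cv2.resize(bot.camera('scene')[110:300,190:430,::-1],None,fx=3,fy=3))"
```

```text
[-2.0244896   0.04014353 17.27943694] [0.06650286 0.49668048 0.35718209] [ 0.51209749 -0.21014257  0.05943839]
```

View pics/e.png

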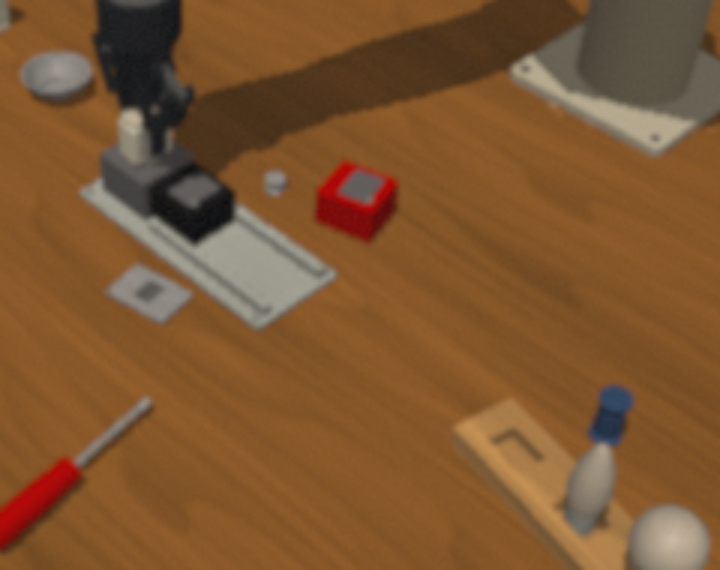

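The lamp is seated in the holder in the gripper at about (135,135), and the pack is flush at (195,205). The other things are where they were, and the push and torque are steady.

```bash
python3 -c "
from workcell import bot
print(bot.job_done())"
```

```text
the job is handed in; nothing more can be done
None
```

The job is handed in at about 15 s: pack flush against the holder, and the flat-sided lamp pressed fully home, turned clockwise to its stop and still held in the gripper; the verdict was not shown.

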